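Open the desk box and point out the memory stick

ROBOT

A 6-joint arm with a two-finger parallel gripper is mounted at the origin on a cart in front of the work surface, level with it; the furniture and walls round the work are solid. World frame = base frame: x ahead of the robot, y to its left, z up, the work surface at z = 0. Lengths are in mm, angles in degrees, forces in N, time in s.
With the tool pointing down it reaches from about 275 to 975 mm from the base axis. Payload 8.4 kg.
Tool frame: the origin (TCP) lies midway between the tips of the shut fingers; the grasp point (between the pads) lies 19 mm behind it; z points along the fingers, y is the line along which they close (so a half turn about z gives the same grasp; the last joint's range is limited). The gripper opens to 92 mm and grips with 3 to 60 N. Pads are 20 mm wide; open, the fingers measure 128 mm over their backs; the gripper's body (75 mm by 189 mm) begins 69 mm behind the grasp point.
Start: joints at [-63.449, 20.225, 93.587, -0, 66.188, -0.138], TCP at [280.71, -558.417, 214.583] pointing down, gripper open.
Joint ranges: [-150.9, 150.9], [-52.94, 120.26], [3.33, 152.33], [-74.26, 254.26], [0, 154.13], [-172.89, 172.89]. Speed limits (degrees/s): [127.2, 127.2, 159.86, 180, 180, 180].

INTERFACE

Orientations are given as [roll, pitch, yaw] about the fixed x, y, z axes, in that order (R = Rz(yaw) Ry(pitch) Rx(roll)).
In Python, from station import bot, get_image gives the robot as it stands.
- The arm moves only by the tool drive_tool, never from a script. Its argument "targets" is a list that holds one entry, the list of rows, each a list of 5 numbers: the closure, from -1 (fully open) to 1 (shut), so that 0 is half open, then the shift along the tool's x, y, z scaled (see below), then the turn about the tool's z scaled (see below). In form: [[[grip, tx, ty, tz, spin], ...]]. A call has 1 to 10 rows; each row shifts and turns the commanded pose from where the row before left it, along the tool's axes as they then stand; what a row does not reach is not made up. The controller multiplies each number of a shift by 50 mm and each number of a turn by 180 degrees. A row lasts 1/8 s, in which the tool goes at most 62.5 mm and 10.7 degrees, less where a joint would pass 70% of its speed; a pose out of reach is approached as far as the arm can. A call with a number of a shift or a turn outside -1 to 1 is refused whole. A call with a gripper value outside its range is refused whole. The fingers move at their own pace and stop on an object; "force" is the grip in N (left out, the last holds). Time passes only in rows, so rows that do not move let the fingers close. It gives the time, the measured TCP pose, the force, the opening and the grip force at its end, in the units of the state.
- bot.sense(): the state, without advancing time (a new reading comes with each control period).
- get_image(name): name is "scene" or "top"; returns a dict with "color" (384x512x3 uint8, blue, green, red), "fx", "fy", "cx", "cy" (pixels), "k1" (the pictures are not rectified: a ray, as slopes to the right and down, at radius r is drawn at 1 + k1 r^2 times it, then the intrinsics apply), "extrinsics" (4x4, takes a point from world to camera coordinates). Camera axes: x right, y up, looking along -z (the intrinsics and any distortion apply to the point x, -y, -z); pixel columns grow to the right and rows downward; lengths in mm; the calibration is good to about 2 mm. A picture is of the moment at which its call begins. There is no depth.
- bot.sign_off(): hands the job in; it is judged then, once.
The state is a dict: "t": time; "joint_positions": joint angles; "joint_vel": joint speeds; "tau": joint torques, N m; "position": TCP position; "eef_rot": TCP orientation; "wrist_force": force on the tool from outside, world axes, zero at the start; "wrist_torque": the same for the moment, N m; "grip_width": finger opening in mm; "finger_force": force on a finger pad.
Only numpy, scipy, OpenCV 4.12 (cv2) and the standard library are available. Lean on these libraries where they do the work, as an engineer would, in place of code of your own. Each camera call takes 0.05 s, during which the arm holds its last target. There are 200 camera calls.

TASK

Slide the lid of the small wooden desk box open as far as it goes, pushing its raised lip lightly with the fingertips, and then show me the red memory stick inside: point straight down at it with the fingertips, just above it (no more than about four centimetres) and without touching it. Stay pointing at it for at least two seconds and finish there, still pointing, so that I can pick it out myself. Do not grasp anything, touch nothing that lies in the box, and leave the other things on the desk where they are.

Things in the scene. Friction and masses are not known exactly. Their poses are not given: they have to be found in the camera images.
- desk_box: Wooden box, fixed to the desk, 90 (x) x 232 (y) x 38 mm high, walls 6 mm; -y end wall lower, the lid passes over it. Origin: centre of its underside; x across, y along, z up. Grey inner floor 9 mm up. Three compartments, 54 (y) x 78 mm (x), centred at y = +83, +25, -33 mm, hold one thing each, in any order, near the centre; dividers 28 mm high. Beyond y = -62 mm an empty well, always covered
- lid (a joint): Pale sliding lid of the box, held in grooves (cannot be lifted). 0 = shut, 0.172 m = fully open at its stop; may start up to 20 mm open. Slides to the box's -y, out over the low end wall; stays where left, friction about 1.2 N. 82 mm wide, 4 mm thick, its top 34 mm above the desk, 4 mm below the long walls' top. Shut, it spans y = -118 to +110 mm of the box
- lip_face (a point): Point on the upright pushing face of the lid's raised dark finger lip, mid-width, 40 mm above the desk; moves with the lid; at y = +62 mm of the box when shut. The face looks to the box's +y, is 56 mm wide (along x) and reaches from the lid's top (34 mm above the desk) to 46 mm. The lip is a wedge that slopes down on its -y side; 48 mm of flat lid lie free on its +y side for a fingertip
- memory_stick: The thing to point at: a red plastic memory stick with a silver plug at one end, 55 mm long (its x), 18 mm wide (its y), 9 mm thick, lying flat in one of the compartments, its length roughly across the box. Origin: centre of its underside; its top face is 9 mm above that, 20 mm below the box's rim. Loose, 15 g
- eraser: White eraser with a blue sleeve, 21 x 46 x 12 mm, loose in a compartment of the box; origin at the centre of its underside
- sharpener: Small brass pencil sharpener, 15 x 25 x 12 mm, loose in a compartment of the box; origin at the centre of its underside
- spectacles: Dark red spectacles, 141 x 142 x 42 mm, on the desk on the right; bystander; origin at the centre of the underside
- ball_pen: Black ball pen, 145 mm long, 12 mm wide, 9 mm high, on the desk on the left; bystander; origin at the centre of the underside
- sticky_notes: Yellow pad of sticky notes, 76 x 76 x 20 mm, on the desk at the back left; bystander; origin at the centre of the underside
- calculator: Dark pocket calculator, 118 x 72 x 13 mm, on the desk on the left; bystander; origin at the centre of the underside

How it is judged (in metres and radians):
On the way, in this order (a step that is already met when the one before it is completed fails the run):
1. the lid is slid open as far as it goes (value of joint lid above 0.15 m), for 0.2 s.
2. the fingertips point at the memory stick from just above, and stay there (value of joint lid above 0.15 m and horizontal distance between the grasp point and memory_stick below 0.02 m and z of the grasp point in the frame of memory_stick between 0.026 and 0.078 m), for 1.8 s.
At the end, for the whole second after the job is handed in: Lid open by over 150 of 172 mm; grasp point within 20 mm of the memory stick's centre seen from above and 26 to 78 mm above its underside (fingertips just clear of its top, up to about 50 mm above), after 1.8 s of dwell; stick within 6 mm of where it lay (all of step 2 and distance of memory_stick from where it was at the start of the episode below 0.006 m); the robot touches nothing.
It fails at once if something in the box is touched, shifted or lifted (distance of any of memory_stick, eraser, sharpener from where it was at the start of the episode above 0.008 m or contact force between any of the fingers, the arm and memory_stick above 0.3 N or contact force between any of the fingers, the arm and eraser above 0.3 N or contact force between any of the fingers, the arm and sharpener above 0.3 N).
It fails at once if another thing on the desk is displaced (distance of any of spectacles, ball_pen, sticky_notes, calculator from where it was at the start of the episode above 0.015 m).
It fails at once if the lid or box is pushed hard instead of lightly (contact force between any of the fingers, the arm and desk_box above 25 N).
It also fails if it takes over 48 s, if anything falls off the work surface, if the arm or the gripper's body presses on something with over 40 N, if the wrist force passes 120 N, or if a joint passes its speed limit or range.

## Working session

There is one attempt and no reset: what is moved stays moved. The work goes in short steps, Python scripts to look and compute and a tool call to move; the robot and the scene stay as the last step left them, time stands still between calls to the robot, and variables do not carry over. Pictures are saved under pics/ and viewed, at most 10 in all, crops included, and the job is handed in when it is done.

Besides the shell and the picture viewer there is one more tool, called as name([rows], argument=value, ...), one row to a line, values as JSON. drive_tool: Moves the arm, as the interface text tells. Shifts and turns lie within -1 to 1; 1 stands for 50 mm of shift or 180 degrees of turn. Its arguments: {"type":"object","properties":{"targets":{"type":"array"},"force":{"type":"number"}},"required":["targets"]}

```bash
mkdir -p pics
python3 - <<'E'
from station import bot,get_image
import cv2
for n in("scene","top"):
    i=get_image(n);cv2.imwrite(f"pics/{n}0.png",i["color"]);print(n,i["fx"],i["k1"],i["extrinsics"])
s=bot.sense();print(s)
E
```

```text
scene 419.16980341464694 -0.00015558321084560453 [[ 5.77052409e-01 -8.16398907e-01 -2.24352861e-02 -3.20973673e+02]
 [ 3.90163431e-01  2.51436772e-01  8.85749427e-01 -2.65255483e+02]
 [-7.17483808e-01 -5.19877269e-01  4.63621193e-01 -1.02758795e+03]
 [ 0.00000000e+00  0.00000000e+00  0.00000000e+00  1.00000000e+00]]
top 394.785139602083 -0.02807921908739367 [[-1.83750387e-02 -9.99747740e-01  1.29156366e-02 -1.25832173e+01]
 [ 9.90555349e-01 -1.64475215e-02  1.36123400e-01 -5.43396617e+02]
 [-1.35876631e-01  1.52949256e-02  9.90607695e-01 -1.44470580e+03]
 [ 0.00000000e+00  0.00000000e+00  0.00000000e+00  1.00000000e+00]]
{'t': 0.1, 'joint_positions': array([-6.34509255e+01,  2.02606251e+01,  9.36228572e+01,  1.24367371e-04,
        6.61901308e+01, -1.37609296e-01]), 'joint_vel': array([-0.07619226, -0.0734981 , -0.14784123, -0.04810427,  0.05204003,
        0.03908596]), 'tau': array([ 4.63817523e-04, -5.94907558e+01, -3.34931195e+01,  7.00207427e-02,
        1.84380339e-02, -3.25458802e-05]), 'position': array([ 280.49584531, -558.02541432,  213.93043835]), 'eef_rot': array([-1.79926387e+02, -2.90516623e-04,  2.66866333e+01]), 'wrist_force': array([-0.07849376,  0.28607893, -0.61150426]), 'wrist_torque': array([ 0.00574495, -0.0351418 , -0.00497344]), 'finger_force': 0.0, 'grip_width': 91.98662603907002}
```

View pics/top0.png

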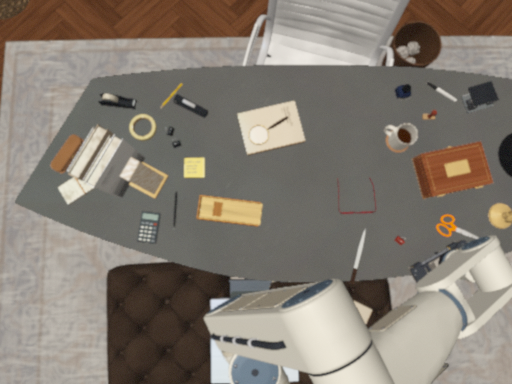

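View pics/scene0.png

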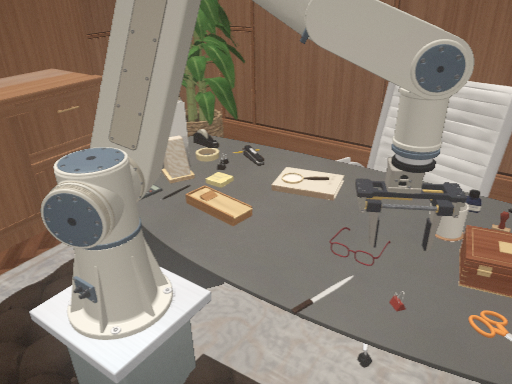

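The top view shows the box at columns 197–263, rows 195–225, with its dark lip near (218, 209). Its +y end is on the left, roughly along world +y. Next I'll enlarge this area.

```bash
cat > h.py <<'E'
import numpy as np,cv2
from station import bot,get_image
def K(i): return np.array([[i["fx"],0,i["cx"]],[0,i["fy"],i["cy"]],[0,0,1.]]),np.array([i["k1"],0,0,0.])
F=np.diag([1,-1,-1.])
def pix(i,P):
    E=F@i["extrinsics"][:3]; k,d=K(i)
    return cv2.projectPoints(np.float64(P).reshape(-1,3),cv2.Rodrigues(E[:,:3])[0],E[:,3],k,d)[0][:,0]
def world(i,uv,z):
    E=F@i["extrinsics"][:3]; k,d=K(i); R=E[:,:3]; c=-R.T@E[:,3]
    n=cv2.undistortPoints(np.float64(uv).reshape(-1,1,2),k,d)[:,0]
    r=np.c_[n,np.ones(len(n))]@R
    return c+r*((np.reshape(z,-1)-c[2])/r[:,2])[:,None]
def crop(i,x,y,w,h,s,f): cv2.imwrite(f,cv2.resize(i["color"][y:y+h,x:x+w],None,fx=s,fy=s,interpolation=cv2.INTER_CUBIC))
E
python3 - <<'E'
from h import *
a=get_image("top");b=get_image("scene")
A=cv2.resize(a["color"][185:235,185:275],None,fx=8,fy=8,interpolation=cv2.INTER_CUBIC)
cv2.imwrite("pics/t1.png",A)
crop(b,180,180,80,50,8,"pics/s1.png")
E
```

```text
(no output)
```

View pics/t1.png

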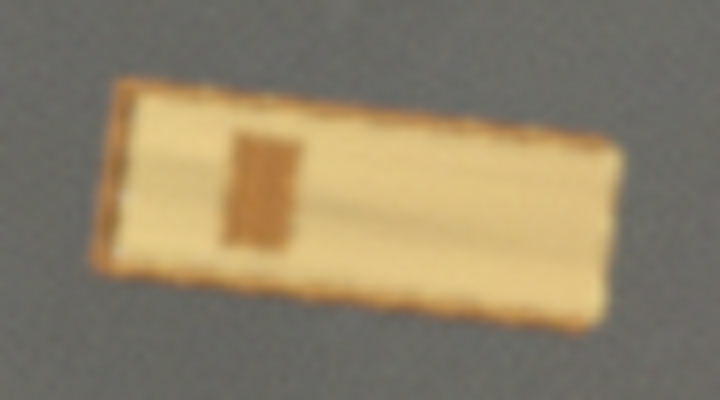

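View pics/s1.png

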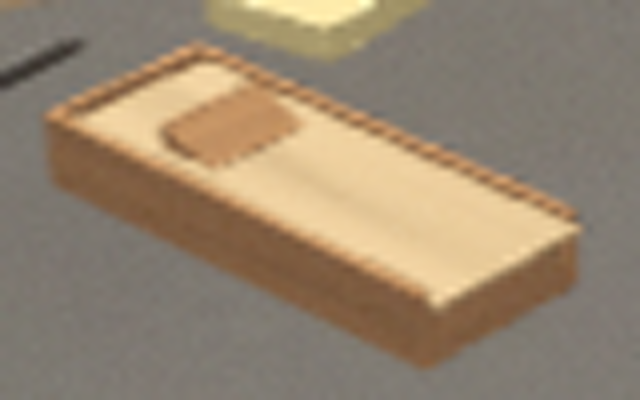

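In the top crop the rim corners are at (118,78), (93,270), (598,330) and (620,140). The lip's left edge runs from (234,133) to (222,246). The scene crop confirms the layout.

Run:
```python
from h import *
a=get_image("top")
c=lambda p:185+(np.float64(p)+.5)/8-.5
t=world(a,c([(117,76),(92,271),(597,330),(622,138)]),38)
l=world(a,c([(234,133),(222,246)]),46)
print(t.round(1),l.round(1))
d=(t[0]-t[3])+(t[1]-t[2]);yaw=np.arctan2(d[1],d[0])-np.pi/2
o=t.mean(0)
print("o",o,np.degrees(yaw),np.linalg.norm(t[0]-t[3]),np.linalg.norm(t[0]-t[1]))
R=np.array([[np.cos(yaw),-np.sin(yaw)],[np.sin(yaw),np.cos(yaw)]])
print("lip in box",(l-o)[:,:2]@R)
b=get_image("scene")
# project corners into scene for check
L=np.array([[45,116],[-45,116],[-45,-116],[45,-116]])@R.T+o[:2]
print((pix(b,np.c_[L,[38]*4])-180)*8)
```

```text
[[541.3 193.7  38. ]
 [450.2 205.2  38. ]
 [418.8 -28.7  38. ]
 [508.2 -42.1  38. ]] [[512.6 138.3  46. ]
 [460.1 144.1  46. ]]
o [479.61988951  82.03144434  38.        ] -7.8278515751281486 238.1618698287462 91.87975496485396
lip in box [[ 25.03792792  60.27422085]
 [-27.74543519  58.81557775]]
[[203.16743736  40.11912652]
 [ 45.06416308 111.57478826]
 [425.00134091 294.06689183]
 [583.54266257 207.35086374]]
```

drive_tool([
  [[1,0,0,0,-0.0514],[1,0,0,0,-0.0514],[1,0,0,0,-0.0514],[1,0,0,0,-0.0514],[1,0,0,0,-0.0514],[1,0,0,0,-0.0514]],
], force=5)

```text
t: 1.05
position: [280.7, -558.3, 214.5]
eef_rot: [-180.0, -0.0, 82.5]
wrist_force: [-0.3, 0.6, 0.3]
grip_width: 33.9
finger_force: 0.0
```

drive_tool([
  [[1,0.5,0.08,0,0],[1,0.9,0.14,0,0],[1,0.9,0.14,0,0],[1,0.9,0.14,0,0],[1,0.9,0.14,0,0],[1,0.9,0.14,0,0],[1,0.9,0.14,0,0],[1,0.9,0.14,0,0],[1,0.9,0.14,0,0],[1,0.9,0.14,0,0]],
])

```text
t: 2.3
position: [405.8, -140.1, 214.8]
eef_rot: [180.0, 0.0, 82.2]
wrist_force: [0.4, -0.1, -0.3]
grip_width: 0.2
finger_force: 0.0
```

drive_tool([
  [[1,0.9,0.14,0,0],[1,0.9,0.14,0,0],[1,0.9,0.14,0,0.3],[1,0.9,0.14,0.3,0],[1,0.9,0.14,0.5,0],[1,0.9,0.14,0.5,0],[1,0.5,0.06,0.5,0],[1,0,0,0,0]],
])

```text
t: 3.3
position: [515.6, 133.0, 122.9]
eef_rot: [-179.8, 0.1, 72.1]
wrist_force: [-0.5, -0.6, -0.2]
grip_width: 0.7
finger_force: 0.0
```

One row carried a stray turn value of 0.3, so the tool swung about 10 degrees. I'll undo that and centre the tool over the free part of the lid.

drive_tool([
  [[1,0,0,0,-0.056],[1,0.3,-0.28,0.2,0],[1,0.3,-0.29,0.4,0],[1,0,0,0.4,0],[1,0,0,0,0]],
])

```text
t: 3.92
position: [490.5, 165.5, 73.8]
eef_rot: [-179.9, 0.1, 81.9]
wrist_force: [-0.3, 0.7, -0.8]
grip_width: 0.8
finger_force: 0.0
```

Run:
```python
from h import *
print(bot.sense()["position"],bot.sense()["eef_rot"])
b=get_image("scene");crop(b,150,130,130,100,6,"pics/s2.png")
```

```text
[490.46087045 165.52877419  73.77346423] [-1.79864161e+02  6.29765209e-02  8.18754831e+01]
```

View pics/s2.png

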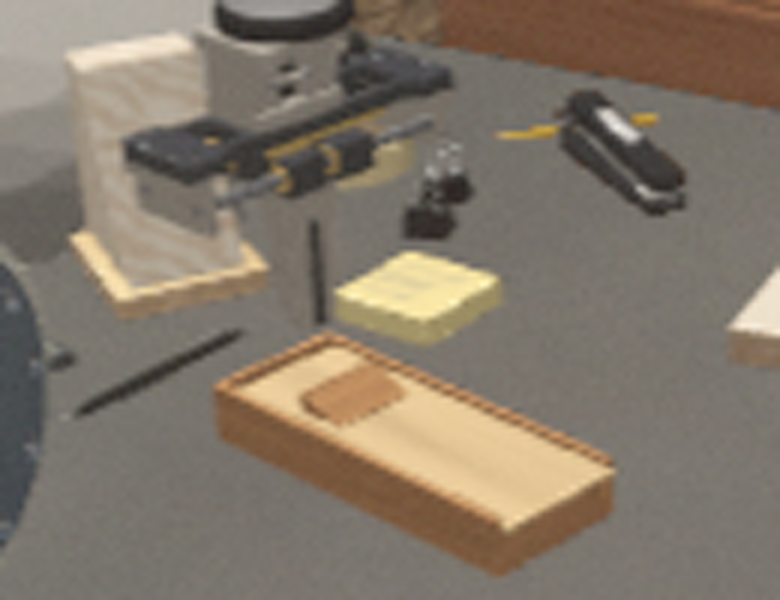

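The scene view shows the tips hanging above the free part of the lid at about (305,325), with the lip face edge running from (302,400) to (372,365). I'll check the drop point by projection.

Run:
```python
from h import *
b=get_image("scene");f=lambda P:((pix(b,P)-[150,130])*6+2.5).round()
print(f([490.5,165.5,73.8]),f([490.5,165.5,38]))
y=np.radians(-7.83);R=np.array([[np.cos(y),-np.sin(y)],[np.sin(y),np.cos(y)]])
q=lambda x,yy,z:[*(R@[x,yy]+[480,84.5]),z]
print(f([q(-28,57,46),q(28,57,46),q(-45,116,38),q(45,116,38),q(-45,-116,38)]))
print(R.T@(np.array([490.5,165.5])-[480,84.5]))
```

```text
[[307. 320.]] [[312. 376.]]
[[302. 393.]
 [377. 359.]
 [214. 385.]
 [332. 331.]
 [498. 521.]]
[-0.6328742  81.67526841]
```

drive_tool([
  [[1,0,0,0.3,0],[1,0,0,0.2,0],[1,0,0,0.13,0],[1,0,0,0.06,0],[1,0,0,0,0],[1,0,0,0,0]],
])

```text
t: 4.78
position: [492.5, 165.7, 40.3]
eef_rot: [180.0, -0.0, 82.0]
wrist_force: [0.6, 0.5, -0.5]
grip_width: 0.2
finger_force: 0.0
```

drive_tool([
  [[1,-0.08,0,0,0],[1,-0.08,0,0,0],[1,-0.06,0,0,0],[1,-0.06,0,0,0],[1,-0.06,0,0,0],[1,-0.06,0,0,0]],
])

```text
t: 5.52
position: [489.5, 145.7, 40.1]
eef_rot: [180.0, -0.0, 82.1]
wrist_force: [-1.1, 0.8, 1.5]
grip_width: 0.4
finger_force: 0.6
```

drive_tool([
  [[1,-0.1,0,0,0],[1,-0.1,0,0,0],[1,-0.1,0,0,0],[1,-0.1,0,0,0],[1,-0.1,0,0,0],[1,-0.1,0,0,0],[1,-0.1,0,0,0],[1,-0.1,0,0,0],[1,-0.1,0,0,0],[1,-0.1,0,0,0]],
])

```text
t: 6.78
position: [482.6, 96.0, 40.1]
eef_rot: [180.0, -0.0, 82.1]
wrist_force: [-0.3, 1.4, 1.4]
grip_width: 0.4
finger_force: 0.7
```

Run:
```python
from h import *
b=get_image("scene");crop(b,150,130,130,100,6,"pics/s3.png")
```

```text
(no output)
```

View pics/s3.png

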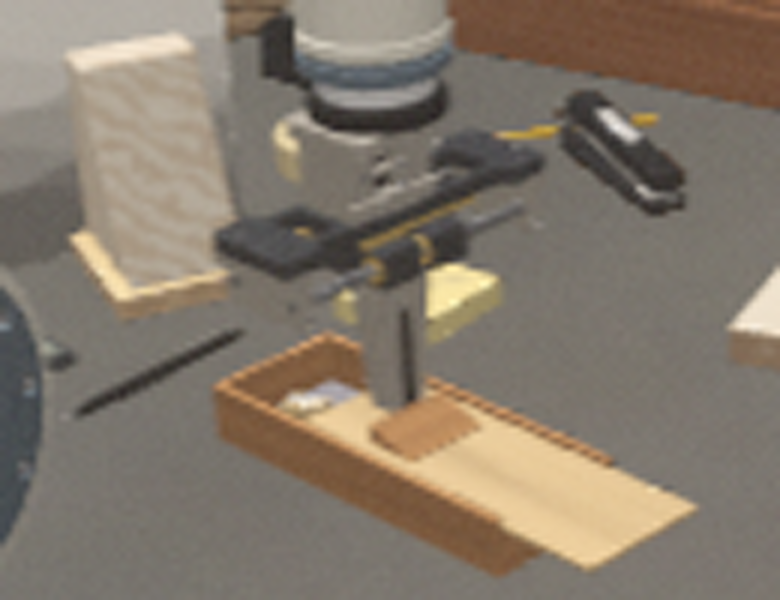

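The push works: the lid now reaches to about (695,507) and the eraser shows in the first compartment near (310,395).

drive_tool([
  [[1,-0.1,0,0,0],[1,-0.1,0,0,0],[1,-0.1,0,0,0],[1,-0.1,0,0,0],[1,-0.1,0,0,0],[1,-0.1,0,0,0],[1,-0.1,0,0,0],[1,-0.1,0,0,0],[1,-0.1,0,0,0],[1,-0.1,0,0,0]],
])

```text
t: 8.07
position: [475.6, 46.5, 40.1]
eef_rot: [-180.0, 0.0, 82.1]
wrist_force: [-0.6, 1.3, -0.3]
grip_width: 0.6
finger_force: 0.7
```

drive_tool([
  [[1,-0.1,0,0,0],[1,-0.1,0,0,0],[1,-0.1,0,0,0],[1,-0.1,0,0,0],[1,-0.1,0,0,0],[1,-0.1,0,0,0],[1,-0.1,0,0,0],[1,-0.1,0,0,0],[1,-0.05,0,0,0],[1,-0.05,0,0,0]],
])

```text
t: 9.32
position: [469.4, 2.1, 40.1]
eef_rot: [-180.0, -0.0, 82.0]
wrist_force: [-0.0, 1.4, -0.8]
grip_width: 0.6
finger_force: 0.6
```

drive_tool([
  [[1,-0.04,0,0,0],[1,-0.04,0,0,0],[1,-0.04,0,0,0],[1,-0.04,0,0,0],[1,-0.04,0,0,0],[1,-0.04,0,0,0]],
])

```text
t: 10.07
position: [467.8, -9.8, 40.1]
eef_rot: [-180.0, 0.0, 82.1]
wrist_force: [0.0, 1.6, -0.8]
grip_width: 0.7
finger_force: 0.6
```

drive_tool([
  [[1,-0.02,0,0,0],[1,-0.02,0,0,0]],
])

```text
t: 10.32
position: [467.5, -11.7, 40.1]
eef_rot: [-180.0, -0.0, 82.1]
wrist_force: [-0.8, 2.1, -0.4]
grip_width: 0.7
finger_force: 0.6
```

drive_tool([
  [[1,-0.02,0,0,0],[1,-0.02,0,0,0]],
])

```text
t: 10.58
position: [467.5, -13.0, 40.1]
eef_rot: [180.0, -0.1, 82.0]
wrist_force: [0.0, 11.7, 0.2]
grip_width: 0.4
finger_force: 5.7
```

drive_tool([
  [[1,-0.02,0,0,0]],
])

```text
t: 10.7
position: [467.4, -13.2, 40.2]
eef_rot: [180.0, -0.1, 82.0]
wrist_force: [0.7, 16.7, -0.4]
grip_width: 0.4
finger_force: 8.9
```

drive_tool([
  [[1,-0.02,0,0,0]],
])

```text
t: 10.82
position: [467.4, -13.4, 40.2]
eef_rot: [180.0, -0.2, 81.9]
wrist_force: [1.2, 23.8, -0.6]
grip_width: 0.5
finger_force: 12.0
```

The lid is at its stop: the force rises while the position holds. Backing off and lifting now.

drive_tool([
  [[1,0.15,0,0,0],[1,0.1,0,0,0],[1,0,0,-0.4,0],[1,0,0,-0.6,0],[1,-0.6,0,-0.6,0],[1,-0.9,0,0,0],[1,-0.9,0,0,0],[1,-0.6,0,0,0],[1,0,0,0,0]],
])

```text
t: 11.95
position: [447.9, -153.4, 120.2]
eef_rot: [180.0, 0.0, 81.9]
wrist_force: [0.8, -0.6, 0.3]
grip_width: 0.4
finger_force: 0.0
```

Run:
```python
from h import *
a=get_image("top");b=get_image("scene")
z=lambda i,x,y:cv2.resize(i["color"][y:y+50,x:x+130],None,fx=6,fy=6,interpolation=cv2.INTER_CUBIC)
cv2.imwrite("pics/v4.png",np.vstack([z(a,190,190),z(b,180,180)]))
```

```text
(no output)
```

View pics/v4.png

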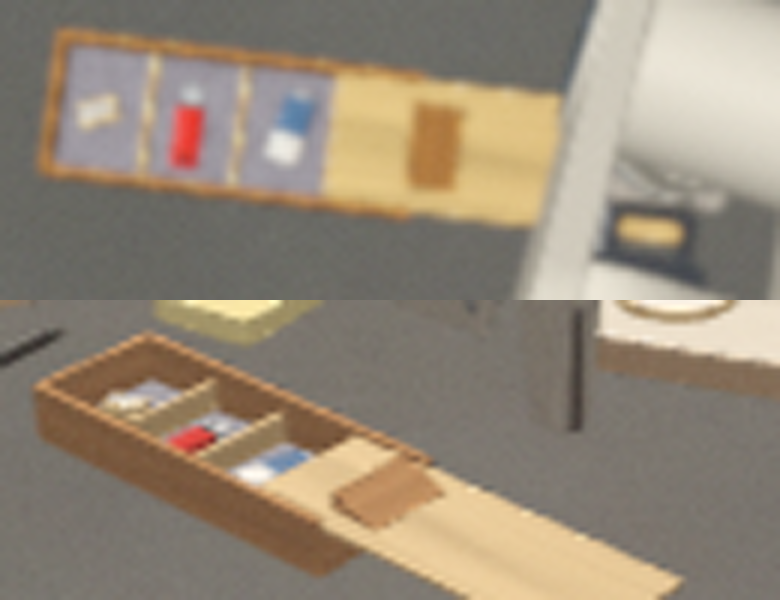

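The top view shows the lid fully open and the red stick in the middle compartment, running from (185,168) to its plug end at (194,86), centre about (189,127). The sharpener is to its left and the eraser to its right.

Run:
```python
from h import *
a=get_image("top");c=lambda p:190+(np.float64(p)+.5)/6-.5
w=world(a,c([(189.5,127),(331,75),(322,195)]),[18,34,34]);print(w)
y=np.radians(-7.83);R=np.array([[np.cos(y),-np.sin(y)],[np.sin(y),np.cos(y)]])
print((w[:,:2]-[480,84.5])@R)
s=bot.sense();p=np.radians(s["eef_rot"][2]);d=w[0]-s["position"]
print(s["position"],"tool",d[0]*np.cos(p)+d[1]*np.sin(p),d[0]*np.sin(p)-d[1]*np.cos(p))
```

```text
[[479.10475541 113.36981085  18.        ]
 [508.7126424   23.63160234  34.        ]
 [433.89437205  30.28613142  34.        ]]
[[ -4.81995662  28.47868431]
 [ 36.73730826 -56.38925296]
 [-38.2899799  -59.98958171]]
[ 447.99779817 -151.24417963  120.04507757] tool 266.3733461943555 -5.783354165622036
```

drive_tool([
  [[1,0.5,0,0,0],[1,0.9,-0.02,0,0],[1,0.9,-0.02,0,0],[1,0.9,-0.02,0,0],[1,0.9,-0.02,0,0],[1,0.8,-0.02,0,0],[1,0.4,0,0,0],[1,0,0,0,0]],
])

```text
t: 13.1
position: [479.4, 113.5, 120.1]
eef_rot: [180.0, -0.0, 82.3]
wrist_force: [0.5, -0.4, -0.3]
grip_width: 0.2
finger_force: 0.0
```

drive_tool([
  [[1,0,0,0.4,0],[1,0,0,0.4,0],[1,0,0,0.35,0],[1,0,0,0.2,0],[1,0,0,0.1,0],[1,0,0,0.05,0],[1,0,0,0,0],[1,0,0,0,0]],
])

```text
t: 14.1
position: [479.9, 111.4, 45.5]
eef_rot: [180.0, -0.0, 82.1]
wrist_force: [0.1, 0.7, -0.3]
grip_width: 0.4
finger_force: 0.0
```

Run:
```python
from h import *
b=get_image("scene");crop(b,180,160,100,75,8,"pics/s5.png");print(bot.sense()["position"])
```

```text
[479.92083061 111.43250728  45.45165672]
```

View pics/s5.png

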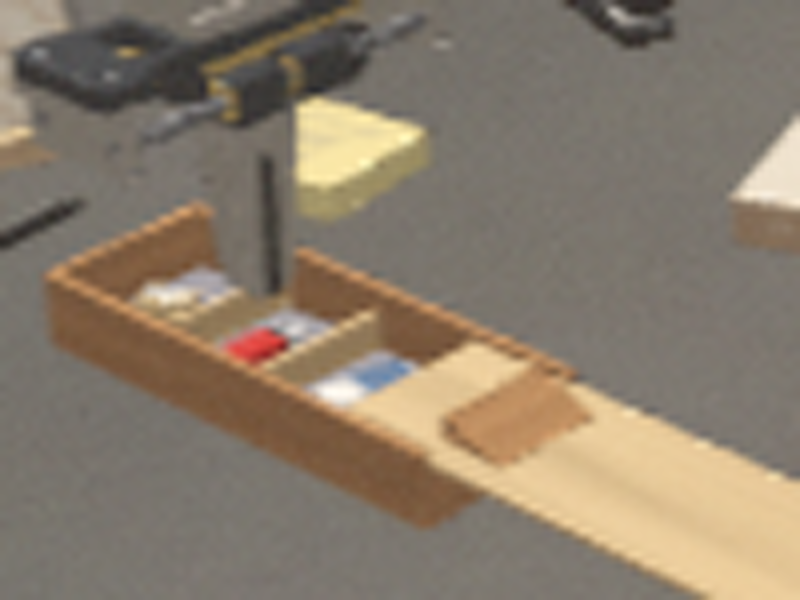

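The tips, at about (258,290), hang directly above the stick at about (265,340). I'll hold here for the dwell and then hand in.

drive_tool([
  [[1,0,0,0,0],[1,0,0,0,0],[1,0,0,0,0],[1,0,0,0,0],[1,0,0,0,0],[1,0,0,0,0],[1,0,0,0,0],[1,0,0,0,0],[1,0,0,0,0],[1,0,0,0,0]],
])

```text
t: 15.4
position: [479.7, 111.4, 45.1]
eef_rot: [-180.0, -0.0, 82.1]
wrist_force: [-0.0, 0.4, 0.2]
grip_width: 0.5
finger_force: 0.0
```

drive_tool([
  [[1,0,0,0,0],[1,0,0,0,0],[1,0,0,0,0],[1,0,0,0,0],[1,0,0,0,0],[1,0,0,0,0],[1,0,0,0,0],[1,0,0,0,0],[1,0,0,0,0],[1,0,0,0,0]],
])

```text
t: 16.65
position: [479.7, 111.4, 45.1]
eef_rot: [-180.0, -0.0, 82.1]
wrist_force: [-0.5, 0.3, -0.5]
grip_width: 0.6
finger_force: 0.0
```

```bash
python3 -c "
from station import bot
print(bot.sense()['position'],bot.sign_off())"
```

```text
the job is handed in; nothing more can be done
[479.67057251 111.37236028  45.0851718 ] None
```

The lid is open to its stop, and the fingertips have held for over two seconds about 27 mm above the red memory stick in the middle compartment, still pointing there at hand-in; the push peaked at about 24 N at the stop, close to the 25 N limit.

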